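# Zero the block-height gauge with its reference block and stylus

### The job

Zero the printmakers' block-height gauge: pick up the bare aluminium reference block with the blue label, seat it flat and square on the floor of the gauge's pocket, label up, and let go of it. Then take the green-handled stylus from the tool stand, reach its steel tip down through the round hole in the white housing, push the recessed red button fully down and finish still gripping the stylus and holding the button down, with the block still seated. Leave the other blocks, tools, ink and the roller where they are.

Things in the scene. Friction and masses are not known exactly. Their poses are not given: they have to be found in the camera images.
- gauge: The block-height gauge, fixed to the table: a green plate 110 x 120 x 16 mm with a rectangular pocket, joined along its +y side to a white housing 110 x 75 x 50 mm high (x by y by height). Origin: centre of the underside of the whole 110 x 195 mm footprint, at table height; z up; y runs from the pocket to the housing. The pocket's long side lies along y
- pocket (a point): Centre of the pocket's floor (dark steel), 7 mm above the table and 37.5 mm from the gauge's origin towards -y; axes as the gauge's. The pocket measures 49 mm along x, 71 mm along y and is 9 mm deep (plate top 16 mm above the table), with a 2 mm chamfer round its mouth; the reference block has 2.5 mm play on each side
- aperture (a point): Centre of the round hole in the top face of the white housing, at the height of that face, 50 mm above the table and 60 mm from the gauge's origin towards +y; axes as the gauge's. The hole is 18 mm across, vertical, through a cover 10 mm thick; the red button's top lies 14 mm below this point when not pressed and 20 mm below when fully down
- button (a joint): Travel of the recessed red button under the hole, straight down: 0 released, 0.006 m fully down. Its cap is 26 mm across, wider than the hole. A spring pushes it back up: about 1.5 N to start, 5 N fully down, then a hard stop
- ref_block: The reference block: solid aluminium, 66 (x) x 44 (y) x 24 mm (z), about 0.19 kg, with a blue label (50 x 28 mm) on its top face. Origin: centre of its underside; z up; x along its length. It lies loose on the table, label up, and may change places with the two lino blocks. Either way round (half a turn) is right in the pocket
- stylus: The stylus, standing upright, tip down, in one of three holes of the tool stand: a steel shaft 7 mm across and 45 mm long, then a green handle 18 x 18 mm square and 60 mm long; 105 mm in all, about 60 g. Origin: the tip's end, on the axis; z runs up along the axis from tip to handle; the handle's flat sides face its x and y. In the stand the tip is 10 mm and the handle 55 to 115 mm above the table
- stand: The tool stand, fixed: a light wood block 200 (x) x 50 (y) x 55 mm high with three 10 mm through-holes at x = -70, 0 and 70 mm. Origin: centre of its underside. The stylus may stand in any of the holes, the two gouges in the others; the handles rest on the stand's top
- lino_a: A carved lino block on plywood with a brown top, 70 x 50 x 22 mm. Origin: centre of its underside. A bystander: leave it.
- lino_b: A carved lino block on plywood with a grey top, 70 x 50 x 22 mm. Origin: centre of its underside. A bystander: leave it.
- gouge_a: A carving gouge with a dark, round, waisted wooden handle, same length of shaft as the stylus, standing in the stand, top 110 mm above the table. Origin: its tip; z runs up to its handle. A bystander: leave it.
- gouge_b: The same gouge with a lighter brown wooden handle. Origin: its tip; z runs up to its handle. A bystander: leave it.
- ink_tin: An ink tin with a red band, 64 mm across, 45 mm high. Origin: centre of its underside. A bystander: leave it.
- ink_jar: An ink jar with a black cap and blue band, 50 mm across, 60 mm high. Origin: centre of its underside. A bystander: leave it.
- brayer: A hand roller with a brown-red 100 mm drum (36 mm across) and a wooden handle, lying. Origin: at table height under the middle of its drum. A bystander: leave it.
Not all that is in view belongs to the job. What is shaped like the gauge but yellow is not meant.

How it is judged:
By the outcome, as a careful person would: the job done as asked, in the order asked, and still so for the second after the job is handed in, while the arm keeps its last pose, push and grip.
It also fails if it takes over 58 s, if anything falls off the work surface, if the arm or the gripper's body presses on something with over 40 N, if the wrist force passes 120 N, or if a joint passes its speed limit or range.

### The arm

A 7-joint arm with a two-finger parallel gripper is mounted at the origin on the work surface. World frame = base frame: x ahead of the robot, y to its left, z up, the work surface at z = 0. Lengths are in m, angles in degrees, forces in N, time in s.
With the tool pointing down it reaches from about 0.4 to 0.875 m from the base axis. Payload 6.5 kg.
Tool frame: the origin (TCP) lies midway between the tips of the shut fingers; the grasp point (between the pads) lies 19 mm behind it; z points along the fingers, y is the line along which they close (so a half turn about z gives the same grasp; the last joint's range is limited). The gripper opens to 88 mm and grips with 3 to 60 N. Pads are 18 mm wide; open, the fingers measure 123 mm over their backs; the gripper's body (75 mm by 187 mm) begins 45 mm behind the grasp point.
Start: joints at [-3.793, 30.733, -0.252, 88.115, 0.149, 61.152, -4.079], TCP at [0.65, 0, 0.239] pointing down, gripper open.
Joint ranges: [-154.64, 154.64], [-21.42, 123.67], [-72.66, 72.17], [13.99, 137.28], [-74.86, 254.86], [10.95, 109.41], [-158.01, 158.01]. Speed limits (degrees/s): [136.94, 136.94, 180, 180, 180, 180, 180].

### API

Orientations are given as a 3x3 rotation matrix whose columns are the frame's x, y, z axes.
In Python, from workcell import telemetry, viewer, ticket, finder gives the robot as it stands.
- The arm moves only by the tool arm_command, never from a script. Its argument "rows" is a list of rows, each an object of numbers: "dx", "dy", "dz": the shift along the tool's x, y, z in cm; "yaw": the turn about the tool's z in rad. In form: [{"dx": .., "dy": .., "dz": .., "yaw": ..}, ...]. A call has exactly 10 rows; each row is the pose to reach, as a shift and turn from the pose commanded when the call began, along the tool's axes at that moment; what a row does not reach only later rows make up. A row lasts 1/8 s, in which the tool goes at most 62.5 mm and 10.7 degrees, less where a joint would pass 70% of its speed; a pose out of reach is approached as far as the arm can. A call with a gripper value outside its range is refused whole. "jaw" is the gripper command: -1 is fully open, 1 is shut, values between are in proportion, set as the call begins (left out, the last holds). The fingers move at their own pace and stop on an object; "grip_force" is the grip in N (left out, the last holds). Time passes only in rows, so rows that repeat a pose let the fingers close, or fill a call up. It gives the time, the measured TCP pose, the force and the opening at its end, in the units of the state.
- telemetry.state(): the state, without advancing time (a new reading comes with each control period).
- viewer.get_image(name): name is "scene" or "side" or "wrist"; returns the picture (400x640x3 uint8, blue, green, red); there is no depth.
- viewer.calibration(name): a dict with "mtx" (3x3 intrinsics, pixels), "origin" and "attitude" of the camera in the world. Camera axes: x right, y down, z forward; pixel columns grow to the right and rows downward; lengths in m; the calibration is good to about 2 mm. The wrist camera is an equidistant fisheye: a pixel r from the principal point sees the ray r / f radians off the axis. A picture is of the moment at which its call begins: read the wrist's pose just before it. calibration takes no time and is no camera call; for the wrist camera it gives the pose at the moment of the call.
- ticket.hand_in(): hands the job in, once; it reports no verdict.
Trained networks look in the newest picture that a camera, given by its name, has taken for a name from the list of things; names that differ only in an ending like _2 or _b are one class to them, and where a whole thing is asked for, a point or a joint stands for the part that bears it (a point fixed in the world has none). Each returns a list of dicts, best first, with "p" (0 to 1); they miss things now and then, are a little off and sometimes report something else, mostly with a low value. They report only what shows in the picture. A call takes as long as a camera call. They do not tell look-alikes from the thing itself.
- finder.look_for(camera, target): "at" ([column, row] in pixels, amid what is visible of it).
- finder.silhouettes(camera, target): "mask" (400x640 bool, what is visible of it) and "at" ([column, row] in pixels, amid what is visible of it).
- finder.mark_of(camera, target): "at" ([column, row] in pixels: a listed point, or the origin of a listed thing).
The state is a dict: "time_s": time; "joints": joint angles; "qvel": joint speeds; "joint_torque": joint torques, N m; "tcp_pos": TCP position; "eef_rot": TCP orientation; "contact_force": force on the tool from outside, world axes, zero at the start; "wrist_torque": the same for the moment, N m; "grip_width": finger opening in m.
Only numpy, scipy, OpenCV 4.12 (cv2) and the standard library are available. Lean on these libraries where they do the work, as an engineer would, in place of code of your own. Each camera call takes 0.05 s, during which the arm holds its last target. There are 200 camera calls.

## Working session

There is one attempt and no reset: what is moved stays moved. The work goes in short steps, Python scripts to look and compute and a tool call to move; the robot and the scene stay as the last step left them, time stands still between calls to the robot, and variables do not carry over. Pictures are saved under pics/ and viewed, on a budget of 10 in all, crops included, one or two more only if the job needs it, and the job is handed in when it is done.

Besides the shell and the picture viewer there is one more tool, called after "Request:" as a command line: name --argument value ..., lists and objects as JSON in quotes. arm_command: Moves the arm, as the interface text tells. Its arguments: {"type":"object","properties":{"rows":{"type":"array"},"jaw":{"type":"number"},"grip_force":{"type":"number"}},"required":["rows"]}

```bash
ls; mkdir -p pics; python3 - <<'E'
from workcell import telemetry, viewer
import cv2,numpy as np
s=telemetry.state(); print(s['time_s'],s['tcp_pos'],s['eef_rot'],s['grip_width'])
a=viewer.get_image("scene");b=viewer.get_image("side");w=viewer.get_image("wrist")
for n,i in zip("sdw",(a,b,w)): cv2.imwrite(f"pics/{n}0.png",i)
for n in ("scene","side","wrist"): print(n,viewer.calibration(n))
E
```

```text
pics
0.0 [6.49383116e-01 8.22160391e-07 2.37860334e-01] [[-8.83865964e-05  9.99998548e-01 -1.70158350e-03]
 [ 9.99999989e-01  8.81846113e-05 -1.18778867e-04]
 [-1.18628641e-04 -1.70159398e-03 -9.99998545e-01]] 0.08786924449836706
scene {'mtx': array([[384.61930104,   0.        , 325.44454793],
       [  0.        , 384.61930104, 202.58161148],
       [  0.        ,   0.        ,   1.        ]]), 'origin': array([ 0.87638751, -0.532003  ,  0.85048163]), 'attitude': array([[ 0.82904083,  0.42529123, -0.36306841],
       [ 0.55896592, -0.64857722,  0.51662819],
       [-0.01576047, -0.63124873, -0.7754203 ]])}
side {'mtx': array([[409.37974929,   0.        , 324.71145768],
       [  0.        , 409.37974929, 202.24515595],
       [  0.        ,   0.        ,   1.        ]]), 'origin': array([0.10208518, 0.69062598, 0.70828768]), 'attitude': array([[-0.86215222, -0.30559217,  0.40411258],
       [-0.50634912,  0.54716417, -0.66649976],
       [-0.01743882, -0.7792463 , -0.62647513]])}
wrist {'mtx': array([[309.70691629,   0.        , 320.76068639],
       [  0.        , 309.70691629, 197.42366744],
       [  0.        ,   0.        ,   1.        ]]), 'origin': array([0.65025891, 0.06853273, 0.38399722]), 'attitude': array([[ 9.99999829e-01, -2.79453229e-04, -5.12772934e-04],
       [-4.07472736e-04, -9.62892779e-01, -2.69883921e-01],
       [-4.18325422e-04,  2.69884084e-01, -9.62892728e-01]])}
```

View pics/s0.png

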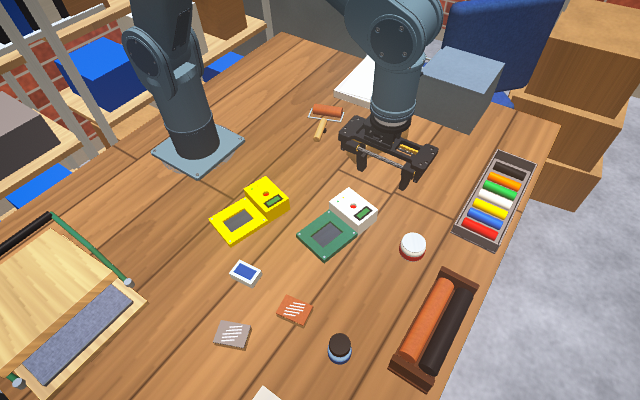

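View pics/d0.png

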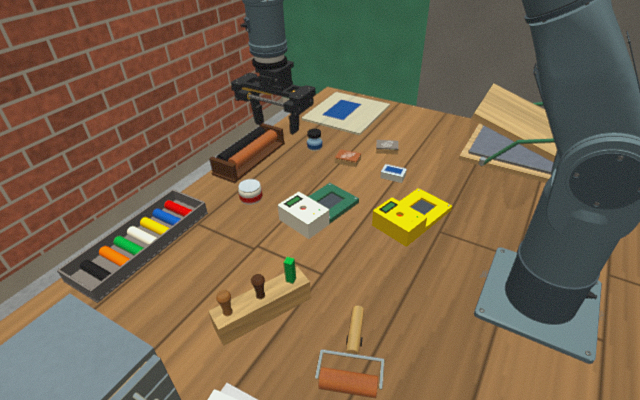

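View pics/w0.png

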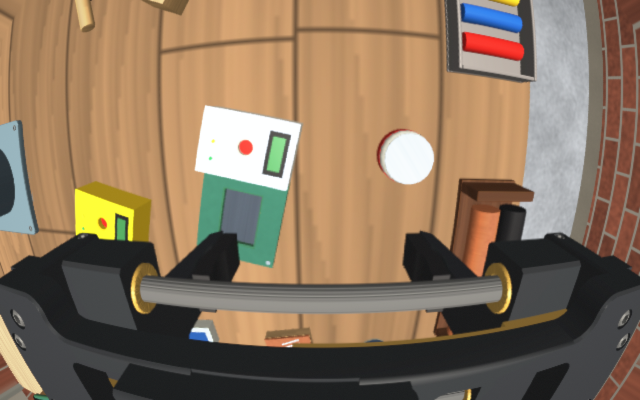

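Candidates for the reference block: the blue-labelled metal block at scene (245,272), the brown lino at (294,310), the grey lino at (232,334), and the blue picture on paper at side (342,109). I choose (245,272). For the gauge I take the white/green one at (335,225), not the yellow one at (250,210). The stylus is the green handle at side (290,270), with the gouges at (258,285) and (223,300).

```bash
cat > h.py <<'E'
from workcell import telemetry, viewer, finder
import cv2,numpy as np
from scipy.optimize import minimize
from scipy.spatial.transform import Rotation as R
def proj(P,c,name):
    p=(np.atleast_2d(P)-c['origin'])@c['attitude']; K=c['mtx']
    if name=='wrist':
        rho=np.hypot(p[:,0],p[:,1]); th=np.arctan2(rho,p[:,2])
        q=p[:,:2]/np.maximum(rho,1e-9)[:,None]*th[:,None]
    else: q=p[:,:2]/p[:,2:]
    return q*K[0,0]+K[:2,2]
def ray(uv,c,name):
    K=c['mtx']; q=(np.array(uv,float)-K[:2,2])/K[0,0]
    if name=='wrist':
        t=np.hypot(*q); d=np.r_[q/max(t,1e-9)*np.sin(t),np.cos(t)]
    else: d=np.r_[q,1]
    return c['attitude']@d
def onplane(uv,c,name,z):
    d=ray(uv,c,name); return c['origin']+d*(z-c['origin'][2])/d[2]
def box(x,y,yaw,lx,ly,z0,z1,ox=0,oy=0):
    # yaw deg; box offset in own frame, edges subdivided
    g=np.array([[a*lx/2+ox,b*ly/2+oy,z] for a in(-1,-.5,0,.5,1) for b in(-1,-.5,0,.5,1) for z in(z0,z1)])
    c,s=np.cos(np.radians(yaw)),np.sin(np.radians(yaw))
    return g@np.array([[c,s,0],[-s,c,0],[0,0,1]])+[x,y,0]
S=4
def render(boxes,c,name):
    m=np.zeros((400*S,640*S),np.uint8)
    for b in boxes:
        h=cv2.convexHull(np.round((proj(b,c,name)+.5)*S).astype(np.int32)); cv2.fillPoly(m,[h],255)
    return cv2.resize(m,(640,400),interpolation=cv2.INTER_AREA)/255.
def fit(model,x0,obs,step=(.006,.006,6)):
    # obs: list of (mask,cal,name)
    def cost(p):
        t=0
        for m,c,n in obs:
            r=render(model(p),c,n); t+=np.abs(r-m).sum()/m.sum()
        return t/len(obs)
    x0=np.array(x0,float); best=None
    for k in (1,.4):
        s=np.array(step)*k; sim=np.vstack([x0]+[x0+s*e for e in np.eye(len(x0))])
        r=minimize(cost,x0,method='Nelder-Mead',options=dict(initial_simplex=sim,xatol=1e-4,fatol=1e-4,maxiter=150)); x0=r.x
    return r.x,r.fun
gauge=lambda p:[box(*p,110,120,0,16,0,-37.5) if 0 else box(*p,.110,.120,0,.016,0,-.0375),box(*p,.110,.075,0,.050,0,.06)]
block=lambda p:[box(*p,.066,.044,0,.024)]
sty=lambda p:[box(*p,.018,.018,.055,.115)]
stand=lambda p:[box(*p,.2,.05,0,.055)]
E
cat > m1.py <<'E'
from h import *
cal={n:viewer.calibration(n) for n in("scene","side","wrist")}
for n in cal: viewer.get_image(n)
M={}
for n in cal:
    for t in("ref_block","gauge","stylus","stand"):
        if n=='scene' and t in('stylus','stand'): continue
        if n=='wrist' and t!='gauge': continue
        for i,d in enumerate(finder.silhouettes(n,t)[:3]):
            M[n,t,i]=d['mask']; print(n,t,i,round(d['p'],2),np.round(d['at']),d['mask'].sum(),onplane(d['at'],cal[n],n,.03).round(3))
import pickle; pickle.dump((M,cal),open('m.pkl','wb'))
E
python3 m1.py
```

```text
scene ref_block 0 0.77 [246. 273.] 570 [ 0.454 -0.272  0.03 ]
scene gauge 0 0.92 [252. 209.] 2771 [ 0.339 -0.113  0.03 ]
scene gauge 1 0.62 [338. 225.] 3098 [ 0.563 -0.031  0.03 ]
side ref_block 0 0.61 [392. 176.] 333 [ 0.434 -0.23   0.03 ]
side ref_block 1 0.53 [316. 208.] 2485 [0.547 0.003 0.03 ]
side gauge 0 0.76 [312. 206.] 2619 [ 0.56  -0.003  0.03 ]
side gauge 1 0.6 [409. 215.] 2555 [ 0.328 -0.091  0.03 ]
side stand 0 0.82 [257. 306.] 3339 [0.49  0.323 0.03 ]
wrist gauge 0 0.85 [246. 175.] 12327 [ 0.562 -0.003  0.03 ]
wrist gauge 1 0.85 [113. 213.] 3681 [ 0.353 -0.053  0.03 ]
```

```bash
cat > f1.py <<'E'
from h import *
import pickle; M,cal=pickle.load(open('m.pkl','rb'))
def t(label,model,keys,inits):
    o=[(M[k].astype(float),cal[k[0]],k[0]) for k in keys]
    r=min((fit(model,i,o) for i in inits),key=lambda r:r[1]); print(label,r[0].round(4),round(r[1],3))
for k in [("scene","gauge",1),("side","gauge",0),("wrist","gauge",0)]:
    t(k,gauge,[k],[(.56,-.01,a) for a in(-25,0)])
for k in [("scene","ref_block",0),("side","ref_block",0)]:
    t(k,block,[k],[(.445,-.25,a) for a in(-40,0,40)])
t("stand",stand,[("side","stand",0)],[(.49,.32,a) for a in(-20,0,20)])
d=cv2.imread('pics/d0.png'); hsv=cv2.cvtColor(d,cv2.COLOR_BGR2HSV)
g=cv2.inRange(hsv,(45,120,60),(85,255,255))[245:295,275:305]; G=np.zeros((400,640)); G[245:295,275:305]=g/255.
ys,xs=np.nonzero(G); print(G.sum(),xs.min(),xs.max(),ys.min(),ys.max()); print(onplane([xs.mean(),ys.mean()],cal['side'],'side',.085))
M['side','sty',0]=G
t("sty",sty,[("side","sty",0)],[(*onplane([xs.mean(),ys.mean()],cal['side'],'side',.085)[:2],a) for a in(0,20,45,70)])
E
python3 f1.py
```

```text
('scene', 'gauge', 1) [  0.5534  -0.0239 -13.2346] 0.024
('side', 'gauge', 0) [  0.5538  -0.0233 -12.7759] 0.032
('wrist', 'gauge', 0) [  0.552   -0.0256 -13.261 ] 0.081
('scene', 'ref_block', 0) [ 0.4449 -0.2669  5.0845] 0.058
('side', 'ref_block', 0) [ 0.4455 -0.2676  6.7858] 0.103
stand [ 0.486   0.3142 64.2284] 0.142
241.0 284 295 257 282
[0.45683092 0.24863542 0.085     ]
sty [ 0.457   0.2486 33.6933] 0.158
```

```bash
python3 - <<'E'
import cv2,numpy as np
a=cv2.imread('pics/s0.png')[245:300,205:285];b=cv2.imread('pics/d0.png')[240:345,200:320]
a=cv2.resize(a,(560,385),interpolation=2);b=cv2.resize(b,None,fx=4,fy=4)[:385,:240*2]
c=cv2.imread('pics/d0.png')[155:195,370:420];
cv2.imwrite('pics/c1.png',cv2.resize(np.hstack([a[:385,:400],b[:385,:400]]),(800,385)))
E
```

```text
(no output)
```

View pics/c1.png

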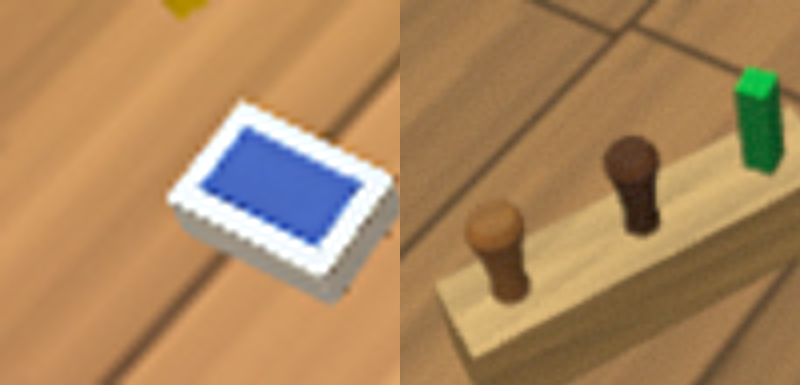

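The crop confirms the picks: the aluminium block with the blue label, and the green square handle at the end of the stand. Both fixed cameras agree on the block (.445,-.267, yaw ≈6°) and the gauge (.5535,-.024, yaw -13°). Next I hover over the block.

Request:
arm_command --rows '[{"dx": -2.7, "dy": -2.0, "dz": 1.2, "yaw": 0.15}, {"dx": -6, "dy": -4.6, "dz": 2.6, "yaw": 0.33}, {"dx": -9.5, "dy": -7.3, "dz": 4, "yaw": 0.51}, {"dx": -13, "dy": -10, "dz": 5.6, "yaw": 0.69}, {"dx": -16.5, "dy": -12.7, "dz": 7.2, "yaw": 0.87}, {"dx": -20, "dy": -15.4, "dz": 8.8, "yaw": 1.05}, {"dx": -23.3, "dy": -18, "dz": 10.4, "yaw": 1.22}, {"dx": -25.5, "dy": -19.6, "dz": 11.4, "yaw": 1.38}, {"dx": -26.7, "dy": -20.4, "dz": 11.8, "yaw": 1.475}, {"dx": -26.7, "dy": -20.4, "dz": 11.8, "yaw": 1.475}]' --jaw -1

```text
time_s: 1.9
tcp_pos: [0.4453, -0.2678, 0.1206]
eef_rot: [[0.996, 0.095, -0.001], [0.095, -0.996, -0.0], [-0.001, 0.0, -1.0]]
contact_force: [-0.3, 0.5, 0.2]
grip_width: 0.088
```

```bash
cat > look.py <<'E'
from h import *
import sys
s=telemetry.state(); print(s['time_s'],s['tcp_pos'].round(4),s['eef_rot'].round(4).tolist())
c=viewer.calibration('wrist'); w=viewer.get_image('wrist'); cv2.imwrite(sys.argv[1],w)
D=finder.silhouettes('wrist',sys.argv[2]); 
for d in D[:3]: print(d['p'],d['at'],d['mask'].sum())
if sys.argv[2]=='ref_block':
    m=D[0]['mask'].astype(float)
    print(fit(block,(.445,-.267,6),[(m,c,'wrist')]))
    hsv=cv2.cvtColor(w,cv2.COLOR_BGR2HSV); b=cv2.inRange(hsv,(105,120,80),(125,255,255)); 
    k=cv2.dilate(D[0]['mask'].astype(np.uint8),np.ones((9,9))); b=(b>0)*k
    print('label',b.sum(),fit(lambda p:[box(*p,.05,.028,.024,.0241)],(.445,-.267,6),[(b.astype(float),c,'wrist')]))
E
python3 look.py pics/w1.png ref_block
```

```text
1.9 [ 0.4453 -0.2678  0.1206] [[0.9955, 0.0945, -0.0006], [0.0945, -0.9955, -0.0004], [-0.0007, 0.0003, -1.0]]
0.65 [321.0, 196.3] 4448
(array([ 0.44411524, -0.26918229,  6.72667233]), np.float64(0.02888806601777402))
label 1886 (array([ 0.44316213, -0.26875373,  6.14649509]), np.float64(0.07618988210342462))
```

Request:
arm_command --rows '[{"dx": -0.1, "dy": 0.1, "dz": 1, "yaw": -0.017}, {"dx": -0.1, "dy": 0.1, "dz": 2.5, "yaw": -0.017}, {"dx": -0.1, "dy": 0.1, "dz": 4, "yaw": -0.017}, {"dx": -0.1, "dy": 0.1, "dz": 5.5, "yaw": -0.017}, {"dx": -0.1, "dy": 0.1, "dz": 7, "yaw": -0.017}, {"dx": -0.1, "dy": 0.1, "dz": 8.5, "yaw": -0.017}, {"dx": -0.1, "dy": 0.1, "dz": 9.7, "yaw": -0.017}, {"dx": -0.1, "dy": 0.1, "dz": 10.4, "yaw": -0.017}, {"dx": -0.1, "dy": 0.1, "dz": 10.75, "yaw": -0.017}, {"dx": -0.1, "dy": 0.1, "dz": 10.75, "yaw": -0.017}]'

```text
time_s: 3.25
tcp_pos: [0.4452, -0.2682, 0.0132]
eef_rot: [[0.994, 0.113, 0.0], [0.113, -0.994, -0.0], [0.0, 0.0, -1.0]]
contact_force: [-0.4, -0.6, 1.6]
grip_width: 0.0883
```

Request:
arm_command --rows '[{"dx": 0, "dy": 0, "dz": 0, "yaw": 0}, {"dx": 0, "dy": 0, "dz": 0, "yaw": 0}, {"dx": 0, "dy": 0, "dz": 0, "yaw": 0}, {"dx": 0, "dy": 0, "dz": 0, "yaw": 0}, {"dx": 0, "dy": 0, "dz": 0, "yaw": 0}, {"dx": 0, "dy": 0, "dz": 0, "yaw": 0}, {"dx": 0, "dy": 0, "dz": 0, "yaw": 0}, {"dx": 0, "dy": 0, "dz": 0, "yaw": 0}, {"dx": 0, "dy": 0, "dz": 0, "yaw": 0}, {"dx": 0, "dy": 0, "dz": 0, "yaw": 0}]' --jaw 1 --grip_force 25

```text
time_s: 4.5
tcp_pos: [0.4451, -0.2681, 0.0133]
eef_rot: [[0.994, 0.113, 0.0], [0.113, -0.994, -0.0], [0.0, 0.0, -1.0]]
contact_force: [-0.3, 1.4, 1.9]
grip_width: 0.0435
```

Request:
arm_command --rows '[{"dx": 0, "dy": 0, "dz": -2, "yaw": 0}, {"dx": 0, "dy": 0, "dz": -5, "yaw": 0}, {"dx": 1.5, "dy": -2.5, "dz": -8, "yaw": -0.17}, {"dx": 3.5, "dy": -5.5, "dz": -10, "yaw": -0.35}, {"dx": 5.5, "dy": -8.8, "dz": -10.7, "yaw": -0.53}, {"dx": 7.5, "dy": -12, "dz": -10.7, "yaw": -0.71}, {"dx": 9.5, "dy": -15.2, "dz": -10.7, "yaw": -0.89}, {"dx": 11.3, "dy": -18, "dz": -10.7, "yaw": -1.07}, {"dx": 12.3, "dy": -19.5, "dz": -10.7, "yaw": -1.229}, {"dx": 12.3, "dy": -19.5, "dz": -10.7, "yaw": -1.229}]'

```text
time_s: 5.75
tcp_pos: [0.5454, -0.059, 0.1198]
eef_rot: [[0.226, 0.974, -0.0], [0.974, -0.226, 0.001], [0.001, -0.001, -1.0]]
contact_force: [-0.7, -0.4, -1.6]
grip_width: 0.044
```

```bash
python3 - <<'E'
from h import *
s=telemetry.state(); print(s['time_s'],s['tcp_pos'].round(4),s['eef_rot'].round(4).tolist(),s['grip_width'])
c=viewer.calibration('wrist'); w=viewer.get_image('wrist'); cv2.imwrite('pics/w2.png',w)
D=finder.silhouettes('wrist','gauge')
vis=w.copy()
for d in D[:2]: print(d['p'],d['at'],d['mask'].sum())
import pickle; pickle.dump((c,w,s,[d['mask'] for d in D]),open('w2.pkl','wb'))
E
```

```text
5.75 [ 0.5454 -0.059   0.1198] [[0.226, 0.9741, -0.0004], [0.9741, -0.226, 0.001], [0.0009, -0.0006, -1.0]] 0.043975647878504075
0.71 [125.0, 229.0] 4924
0.66 [318.6, 105.8] 25261
```

View pics/w2.png

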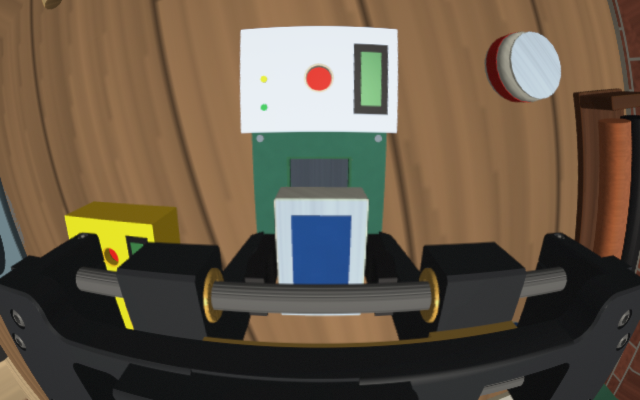

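```bash
cat > g2.py <<'E'
from h import *
import pickle; c,w,s,_=pickle.load(open('w2.pkl','rb'))
hsv=cv2.cvtColor(w,cv2.COLOR_BGR2HSV)
m=cv2.inRange(hsv,(0,0,170),(180,50,255)); m[140:]=0; m[:,:230]=0; m[:,420:]=0
n,l,st,_=cv2.connectedComponentsWithStats(m); k=1+st[1:,4].argmax(); print(st[k])
cs,_=cv2.findContours((l==k).astype(np.uint8),0,1); h=np.zeros((400,640)); cv2.fillPoly(h,cs,1.)
house=lambda p:[box(*p,.110,.075,.016,.05,0,.06)]
r=fit(house,(.5535,-.024,-13.2),[(h,c,'wrist')]); print('gauge',r)
g=np.radians(r[0][2]);gy=np.array([-np.sin(g),np.cos(g)]); print('pocket',r[0][:2]-.0375*gy,'aper',r[0][:2]+.06*gy)
# green plate too
gm=cv2.inRange(hsv,(65,80,30),(95,255,160)); gm[:,:240]=0;gm[:,400:]=0; gm[:133]=0;gm[200:]=0
for y in (145,160,175): x=np.nonzero(gm[y])[0]; print(y,x.min(),x.max())
E=lambda x,y,z:proj(np.array([[*(r[0][:2]+x*np.array([np.cos(g),np.sin(g)])+y*gy),z]]),c,'wrist')[0].round(1)
print('pred plate L/R edges',E(-.055,.02,.016),E(.055,.02,.016),'button',E(0,.06,.036))
b=cv2.inRange(hsv,(105,120,60),(125,255,255)); b[:210]=0;b[290:]=0;b[:,:270]=0;b[:,370:]=0
ys,xs=np.nonzero(b);print('label',xs.min(),xs.max(),ys.min(),ys.max(),b[230:270].any(0).nonzero()[0][[0,-1]])
zt=s['tcp_pos'][2]-.0132+.024
ed=np.nonzero(b[:,320])[0].min(); print('label top edge',ed)
P=onplane([320,ed-.5],c,'wrist',zt); R_=s['eef_rot']; print('label front edge in tool', (R_.T@(P-s['tcp_pos'])).round(4), '(expect x .025)')
for y in(230,250,270):
    x=np.nonzero(b[y])[0]; print([ (R_.T@(onplane([u,y],c,'wrist',zt)-s['tcp_pos'])).round(4)[:2] for u in(x.min()-.5,x.max()+.5)])
E
python3 g2.py
```

```text
[  240    26   158   108 13626]
gauge (array([  0.55199053,  -0.0255848 , -13.28213114]), np.float64(0.01139362866075823))
pocket [ 0.54337504 -0.0620817 ] aper [0.5657753  0.03281023]
145 253 385
160 254 384
175 254 383
pred plate L/R edges [250.9 131.9] [386.  132.3] button [318.3  78.9]
label 292 350 216 284 [292 349]
label top edge 216
label front edge in tool [ 0.0222  0.0004 -0.0108] (expect x .025)
[array([ 0.0149, -0.013 ]), array([0.0149, 0.0143])]
[array([ 0.0045, -0.0129]), array([0.0045, 0.0146])]
[array([-0.0066, -0.0133]), array([-0.0066,  0.0145])]
```

Request:
arm_command --rows '[{"dx": 0, "dy": -0.05, "dz": 0.8, "yaw": 0.003}, {"dx": -0.1, "dy": -0.1, "dz": 2, "yaw": 0.003}, {"dx": -0.14, "dy": -0.1, "dz": 3.5, "yaw": 0.003}, {"dx": -0.14, "dy": -0.1, "dz": 5, "yaw": 0.003}, {"dx": -0.14, "dy": -0.1, "dz": 6.5, "yaw": 0.003}, {"dx": -0.14, "dy": -0.1, "dz": 7.5, "yaw": 0.003}, {"dx": -0.14, "dy": -0.1, "dz": 8, "yaw": 0.003}, {"dx": -0.14, "dy": -0.1, "dz": 8.3, "yaw": 0.003}, {"dx": -0.14, "dy": -0.1, "dz": 8.3, "yaw": 0.003}, {"dx": -0.14, "dy": -0.1, "dz": 8.3, "yaw": 0.003}]'

```text
time_s: 7.1
tcp_pos: [0.5444, -0.0617, 0.0376]
eef_rot: [[0.23, 0.973, 0.001], [0.973, -0.23, -0.0], [0.0, 0.001, -1.0]]
contact_force: [-0.1, -0.2, -1.6]
grip_width: 0.0438
```

```bash
python3 - <<'E'
from h import *
s=telemetry.state(); print(s['time_s'],s['tcp_pos'].round(4),s['eef_rot'].round(4).tolist(),s['grip_width'])
c=viewer.calibration('wrist'); w=viewer.get_image('wrist'); cv2.imwrite('pics/w3.png',w)
import pickle; pickle.dump((c,w,s,0),open('w2.pkl','wb'))
a=viewer.get_image('scene'); d=viewer.get_image('side')
x=cv2.resize(a[190:270,285:385],(480,384)); cv2.imwrite('pics/w3b.png',np.vstack([w[:300,80:560],x]) [:600])
E
```

```text
7.1 [ 0.5444 -0.0617  0.0376] [[0.2299, 0.9732, 0.0007], [0.9732, -0.2299, -0.0001], [0.0001, 0.0007, -1.0]] 0.04379974249948747
```

View pics/w3b.png

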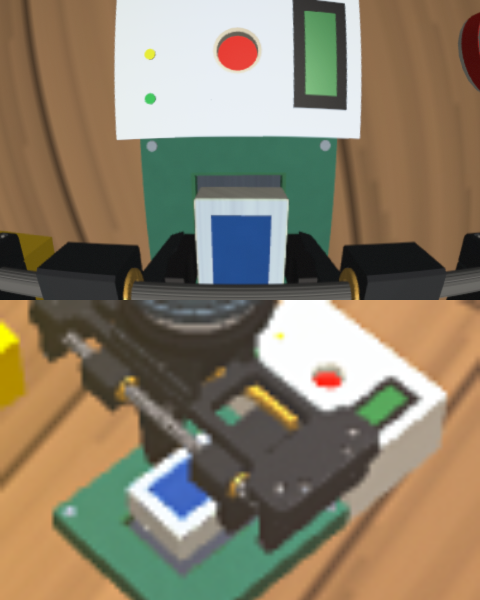

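```bash
cat > g3.py <<'E'
from h import *
import pickle; c,w,s,_=pickle.load(open('w2.pkl','rb'))
R_=s['eef_rot'];T=s['tcp_pos']
tool=lambda u,v,z:(R_.T@(onplane([u,v],c,'wrist',z)-T))[:2]*1000
hsv=cv2.cvtColor(w,cv2.COLOR_BGR2HSV)
m=cv2.inRange(hsv,(0,0,185),(180,50,255))
zt=T[2]-.0132+.024; print('zt',zt)
for y in (90,110,125):
    x=np.nonzero(m[y,180:460])[0]+180; print('house',y,x.min(),x.max(),tool(x.min()-.5,y,.05).round(2),tool(x.max()+.5,y,.05).round(2))
for u in (230,270,320,370,410):
    y=np.nonzero(m[:160,u])[0].max(); print('front edge',u,y,tool(u,y+.5,.05).round(2))
gr=cv2.cvtColor(w,cv2.COLOR_BGR2GRAY)
print('col320',gr[170:222,320]); 
for y in (210,220,225): print(y,gr[y,262:282],gr[y,362:376])
print(hsv[180,268:285].tolist(),hsv[180,355:372].tolist())
b=cv2.inRange(hsv,(105,120,60),(125,255,255))
for y in (225,245,265):
    x=np.nonzero(b[y,280:360])[0]+280; print('label',y,x.min(),x.max(),tool(x.min()-.5,y,zt).round(2),tool(x.max()+.5,y,zt).round(2))
for u in (305,320,335):
    y=np.nonzero(b[190:,u])[0].min()+190; print('label front',u,y,tool(u,y-.5,zt).round(2))
    y=198; print(tool(u,y,zt).round(2))
E
python3 g3.py
```

```text
zt 0.04838809080610658
house 90 195 440 [ 81.27 -55.71] [80.94 54.17]
house 110 195 440 [ 72.13 -55.94] [71.85 54.38]
house 125 196 439 [ 65.27 -55.73] [65.02 54.15]
front edge 230 137 [ 58.82 -39.31]
front edge 270 136 [ 58.72 -21.2 ]
front edge 320 135 [58.9   0.47]
front edge 370 136 [58.67 22.13]
front edge 410 137 [58.74 40.24]
col320 [ 92  93  91  90  88  83  78  78  78  77  77  77  77  78  77  78  82  96
  99 102 103 101 101 103 104 104 105 114 149 194 205 205 205 205 205 206
 205 205 205 205 206 206 205 205 193 125  85  73  73  72  72  73]
210 [ 92  91  92  92  91  92  92  92  91  91  92 102 152 188 205 207 205 202
 205 208] [207 209 210 211 210 202 161 104  93  94  93  92  92  93]
220 [ 92  92  92  92  92  91  91  92  91  91  91  89 101 169 200 207 206 203
 203 206] [208 210 211 211 203 144  99  92  92  93  93  92  93  92]
225 [ 93  92  92  92  92  92  92  91  91  92  91  89  94 163 197 206 206 204
 203 205] [210 211 211 211 206 137  93  92  91  93  92  92  92  92]
[[78, 122, 109], [78, 123, 110], [77, 122, 109], [74, 120, 108], [72, 122, 107], [72, 120, 108], [72, 125, 106], [72, 119, 77], [78, 94, 65], [88, 57, 72], [105, 48, 85], [107, 47, 87], [106, 49, 88], [105, 46, 88], [106, 49, 88], [105, 47, 87], [105, 47, 86]] [[105, 47, 87], [105, 47, 86], [107, 46, 88], [107, 46, 88], [105, 48, 85], [80, 81, 66], [72, 109, 63], [71, 117, 87], [70, 117, 105], [71, 119, 107], [72, 122, 109], [77, 122, 111], [78, 123, 112], [78, 123, 112], [78, 124, 111], [78, 123, 112], [78, 124, 111]]
label 225 292 350 [ 17.46 -12.9 ] [17.43 14.68]
label 245 292 349 [  7.18 -13.24] [ 7.15 14.54]
label 265 293 348 [ -3.71 -13.15] [-3.74 14.43]
label front 305 216 [22.17 -6.49]
[30.56 -6.37]
label front 320 216 [22.17  0.43]
[30.56  0.44]
label front 335 216 [22.16  7.35]
[30.55  7.25]
```

Request:
arm_command --rows '[{"dx": 0.13, "dy": -0.15, "dz": 0, "yaw": 0.002}, {"dx": 0.13, "dy": -0.15, "dz": 0, "yaw": 0.002}, {"dx": 0.13, "dy": -0.15, "dz": 0.3, "yaw": 0.002}, {"dx": 0.13, "dy": -0.15, "dz": 0.6, "yaw": 0.002}, {"dx": 0.13, "dy": -0.15, "dz": 0.9, "yaw": 0.002}, {"dx": 0.13, "dy": -0.15, "dz": 1.2, "yaw": 0.002}, {"dx": 0.13, "dy": -0.15, "dz": 1.4, "yaw": 0.002}, {"dx": 0.13, "dy": -0.15, "dz": 1.6, "yaw": 0.002}, {"dx": 0.13, "dy": -0.15, "dz": 1.7, "yaw": 0.002}, {"dx": 0.13, "dy": -0.15, "dz": 1.7, "yaw": 0.002}]'

```text
time_s: 8.5
tcp_pos: [0.543, -0.06, 0.0203]
eef_rot: [[0.232, 0.973, 0.0], [0.973, -0.232, -0.0], [0.0, 0.0, -1.0]]
contact_force: [-0.9, 0.0, -0.9]
grip_width: 0.0436
```

Request:
arm_command --rows '[{"dx": 0, "dy": 0, "dz": 0.03, "yaw": 0}, {"dx": 0, "dy": 0, "dz": 0.03, "yaw": 0}, {"dx": 0, "dy": 0, "dz": 0.03, "yaw": 0}, {"dx": 0, "dy": 0, "dz": 0.03, "yaw": 0}, {"dx": 0, "dy": 0, "dz": 0.03, "yaw": 0}, {"dx": 0, "dy": 0, "dz": 0, "yaw": 0}, {"dx": 0, "dy": 0, "dz": -1, "yaw": 0}, {"dx": 0, "dy": 0, "dz": -4, "yaw": 0}, {"dx": 0, "dy": 0, "dz": -8, "yaw": 0}, {"dx": 0, "dy": 0, "dz": -8, "yaw": 0}]' --jaw -1

```text
time_s: 9.75
tcp_pos: [0.5454, -0.0602, 0.1036]
eef_rot: [[0.232, 0.973, 0.006], [0.973, -0.232, -0.0], [0.001, 0.006, -1.0]]
contact_force: [0.5, 1.4, 0.0]
grip_width: 0.0883
```

```bash
python3 - <<'E'
from h import *
s=telemetry.state(); print(s['time_s'],s['tcp_pos'].round(4),s['eef_rot'].round(4).tolist(),s['grip_width'])
c=viewer.calibration('wrist'); w=viewer.get_image('wrist'); cv2.imwrite('pics/w4.png',w)
import pickle; pickle.dump((c,w,s,0),open('w4.pkl','wb'))
a=viewer.get_image('scene'); d=viewer.get_image('side')
x=cv2.resize(a[200:265,290:380],(480,347)); y=cv2.resize(d[175:240,270:365],(480,328))
cv2.imwrite('pics/w4b.png',cv2.resize(np.vstack([w[60:310,80:560],x,]),(480,597)))
E
```

```text
9.75 [ 0.5454 -0.0602  0.1036] [[0.2321, 0.9727, 0.0063], [0.9727, -0.2321, -0.0003], [0.0012, 0.0062, -1.0]] 0.08827237904301215
```

View pics/w4b.png

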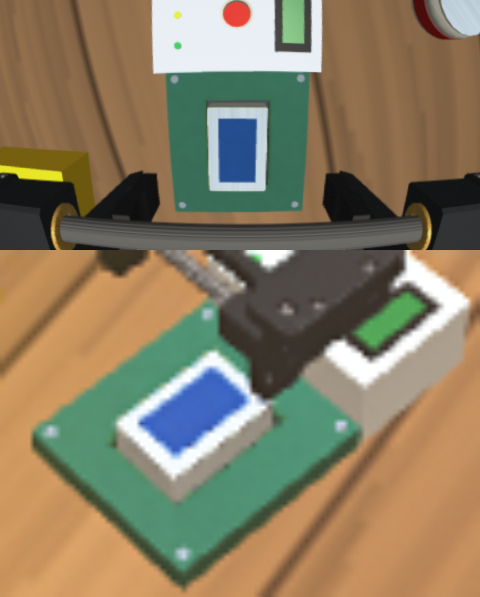

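Request:
arm_command --rows '[{"dx": 1, "dy": -0.5, "dz": -2, "yaw": 0}, {"dx": 3, "dy": -2, "dz": -5, "yaw": 0.05}, {"dx": 6.5, "dy": -4, "dz": -8.6, "yaw": 0.1}, {"dx": 10.5, "dy": -6, "dz": -8.6, "yaw": 0.15}, {"dx": 14.5, "dy": -8.2, "dz": -8.6, "yaw": 0.22}, {"dx": 18.5, "dy": -10.4, "dz": -8.6, "yaw": 0.22}, {"dx": 22.5, "dy": -12.6, "dz": -8.6, "yaw": 0.22}, {"dx": 26, "dy": -14.8, "dz": -8.6, "yaw": 0.22}, {"dx": 28, "dy": -15.8, "dz": -8.6, "yaw": 0.22}, {"dx": 28, "dy": -15.8, "dz": -8.6, "yaw": 0.22}]'

```text
time_s: 11.15
tcp_pos: [0.4529, 0.2512, 0.1866]
eef_rot: [[0.435, 0.901, -0.0], [0.901, -0.435, 0.001], [0.0, -0.001, -1.0]]
contact_force: [-0.0, -0.6, -0.0]
grip_width: 0.088
```

```bash
python3 - <<'E'
from h import *
s=telemetry.state(); print(s['time_s'],s['tcp_pos'].round(4),s['eef_rot'].round(4).tolist(),s['grip_width'])
c=viewer.calibration('wrist'); w=viewer.get_image('wrist'); cv2.imwrite('pics/w5.png',w)
import pickle; pickle.dump((c,w,s,0),open('w5.pkl','wb'))
E
```

```text
11.15 [0.4529 0.2512 0.1866] [[0.4347, 0.9006, -0.0004], [0.9006, -0.4347, 0.0007], [0.0004, -0.0007, -1.0]] 0.08799115791133938
```

View pics/w5.png

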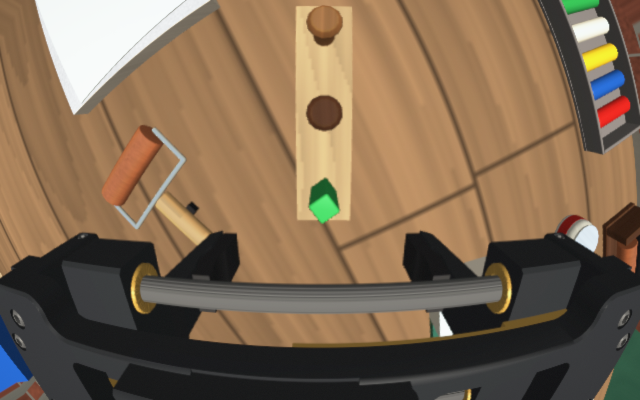

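The stand is aligned with the hand. The stylus' green handle is at (324,200), twisted relative to the stand. I'll fit its pose next.

```bash
python3 - <<'E'
from h import *
import pickle; c,w,s,_=pickle.load(open('w5.pkl','rb'))
hsv=cv2.cvtColor(w,cv2.COLOR_BGR2HSV)
g=cv2.inRange(hsv,(50,120,50),(80,255,255)); g[:165]=0;g[235:]=0;g[:,:295]=0;g[:,355:]=0
v=hsv[...,2][g>0]; print((g>0).sum(),np.percentile(v,[5,25,50,75,95]))
t=((g>0)&(hsv[...,2]>170)).astype(float)
for y in range(176,226,3): print(y,hsv[y,306:344,2]*(g[y,306:344]>0))
for a in(10,30,50,70): print(fit(sty,(.456,.25,a),[((g>0).astype(float),c,'wrist')]), fit(lambda p:[box(*p,.018,.018,.115,.1151)],(.456,.25,a),[(t,c,'wrist')]))
d=np.degrees(np.arctan2(s['eef_rot'][1,1],s['eef_rot'][0,1]));print('heading',d)
E
```

```text
893 [ 88.  90. 197. 228. 235.]
176 [0 0 0 0 0 0 0 0 0 0 0 0 0 0 0 0 0 0 0 0 0 0 0 0 0 0 0 0 0 0 0 0 0 0 0 0 0
 0]
179 [ 0  0  0  0  0  0  0  0  0  0  0  0  0  0  0  0  0  0 96 94 98  0  0  0
  0  0  0  0  0  0  0  0  0  0  0  0  0  0]
182 [ 0  0  0  0  0  0  0  0  0  0  0  0  0  0 92 89 88 88 89 90 90 90 98  0
  0  0  0  0  0  0  0  0  0  0  0  0  0  0]
185 [ 0  0  0  0  0  0  0  0  0  0 89 88 88 87 88 88 89 89 89 90 91 90 89 89
 90  0  0  0  0  0  0  0  0  0  0  0  0  0]
188 [ 0  0  0  0  0  0 91 86 87 88 87 88 88 88 88 89 87 88 89 89 92 91 90 90
 89 88 89  0  0  0  0  0  0  0  0  0  0  0]
191 [ 0  0  0  0  0  0 87 87 88 88 87 88 88 88 88 87 88 89 88 90 92 93 91 90
 90 89 88 88 90  0  0  0  0  0  0  0  0  0]
194 [  0   0   0   0   0  92  87  88  88  88  87  88  88  88  88  88  90 104
 129 157 167 153 125  95  91  90  89  89  88  90   0   0   0   0   0   0
   0   0]
197 [  0   0   0   0   0  89  87  88  89  88  87  88  92 106 137 170 197 218
 229 237 239 232 218 186 135 100  92  89  89  89  96   0   0   0   0   0
   0   0]
200 [  0   0   0   0  98  89  88  88  93 119 150 179 203 220 
[... 1277 characters left out ...]
 0 0 0 0 0 0 0 0 0 0
 0]
(array([0.45562182, 0.24938392, 8.98364658]), np.float64(0.19878795863250112)) (array([ 0.45534228,  0.24922652, 14.05199758]), np.float64(0.18945122196722633))
(array([ 0.45493983,  0.24838773, 30.96546425]), np.float64(0.24049359945545967)) (array([ 0.45517284,  0.24915835, 11.86008526]), np.float64(0.18341989773322057))
(array([ 0.45387591,  0.24881018, 51.4581502 ]), np.float64(0.2383988757877171)) (array([ 0.45546699,  0.24923439, 12.1575668 ]), np.float64(0.1858839634416395))
(array([ 0.45571326,  0.24874235, 81.88636389]), np.float64(0.1735897942603693)) (array([ 0.45522557,  0.24943704, 99.16366004]), np.float64(0.1821556548697508))
heading -25.76797928234383
```

```bash
python3 - <<'E'
from h import *
import pickle; c,w,s,_=pickle.load(open('w5.pkl','rb')); M,cal=pickle.load(open('m.pkl','rb'))
hsv=cv2.cvtColor(w,cv2.COLOR_BGR2HSV)
g=cv2.inRange(hsv,(50,120,50),(80,255,255)); g[:165]=0;g[235:]=0;g[:,:295]=0;g[:,355:]=0
t=((g>0)&(hsv[...,2]>150)).astype(float); g=(g>0).astype(float)
d=cv2.imread('pics/d0.png'); h2=cv2.cvtColor(d,cv2.COLOR_BGR2HSV)
G=np.zeros((400,640)); G[245:295,275:305]=cv2.inRange(h2,(45,100,50),(85,255,255))[245:295,275:305]/255.
def full(p): return [box(p[0],p[1],p[2],p[3],p[3],.055,p[4])]
def cost(p):
    e=np.abs(render(full(p),c,'wrist')-g).sum()/g.sum()
    e+=np.abs(render([box(p[0],p[1],p[2],p[3],p[3],p[4],p[4]+1e-4)],c,'wrist')-t).sum()/t.sum()
    return e
def cost2(p): return cost(p)+np.abs(render([box(p[0]+p[5],p[1]+p[6],p[2],p[3],p[3],.055,p[4])],cal['side'],'side')-G).sum()/G.sum()
for f,x0,st in((cost,[.455,.249,12,.018,.115],[.004,.004,5,.002,.008]),(cost2,[.455,.249,12,.018,.115,0,0],[.004,.004,5,.002,.008,.003,.003])):
    for k in range(3):
        r=minimize(f,x0,method='Nelder-Mead',options=dict(initial_simplex=np.vstack([x0]+[np.array(x0)+np.array(st)*e for e in np.eye(len(x0))]),maxiter=400)); x0=r.x; 
    print(r.x.round(4),r.fun)
E
```

```text
[ 0.4547  0.2477 10.0206  0.0171  0.1085] 0.11533685823624851
[ 4.54900e-01  2.48300e-01  1.19451e+01  1.66000e-02  1.10700e-01
  3.10000e-03 -6.00000e-04] 0.23786001081726157
```

Request:
arm_command --rows '[{"dx": -0.1, "dy": 0.2, "dz": 0.5, "yaw": -0.16}, {"dx": -0.14, "dy": 0.33, "dz": 1.5, "yaw": -0.32}, {"dx": -0.14, "dy": 0.33, "dz": 3, "yaw": -0.48}, {"dx": -0.14, "dy": 0.33, "dz": 4.5, "yaw": -0.64}, {"dx": -0.14, "dy": 0.33, "dz": 6, "yaw": -0.64}, {"dx": -0.14, "dy": 0.33, "dz": 7.8, "yaw": -0.64}, {"dx": -0.14, "dy": 0.33, "dz": 9.6, "yaw": -0.64}, {"dx": -0.14, "dy": 0.33, "dz": 11.2, "yaw": -0.64}, {"dx": -0.14, "dy": 0.33, "dz": 12.06, "yaw": -0.64}, {"dx": -0.14, "dy": 0.33, "dz": 12.06, "yaw": -0.64}]'

```text
time_s: 12.45
tcp_pos: [0.4563, 0.2459, 0.0652]
eef_rot: [[-0.184, 0.983, -0.001], [0.983, 0.184, -0.001], [-0.001, -0.001, -1.0]]
contact_force: [-0.2, -0.6, 0.2]
grip_width: 0.0878
```

```bash
python3 - <<'E'
from h import *
s=telemetry.state(); print(s['time_s'],s['tcp_pos'].round(4),s['eef_rot'].round(4).tolist(),s['contact_force'])
c=viewer.calibration('wrist'); w=viewer.get_image('wrist'); cv2.imwrite('pics/w6.png',cv2.resize(w[150:330,200:440],(720,540)))
E
```

```text
12.45 [0.4563 0.2459 0.0652] [[-0.1841, 0.9829, -0.0008], [0.9829, 0.1841, -0.0007], [-0.0006, -0.0009, -1.0]] [-0.1564953  -0.64973956  0.1543118 ]
```

View pics/w6.png

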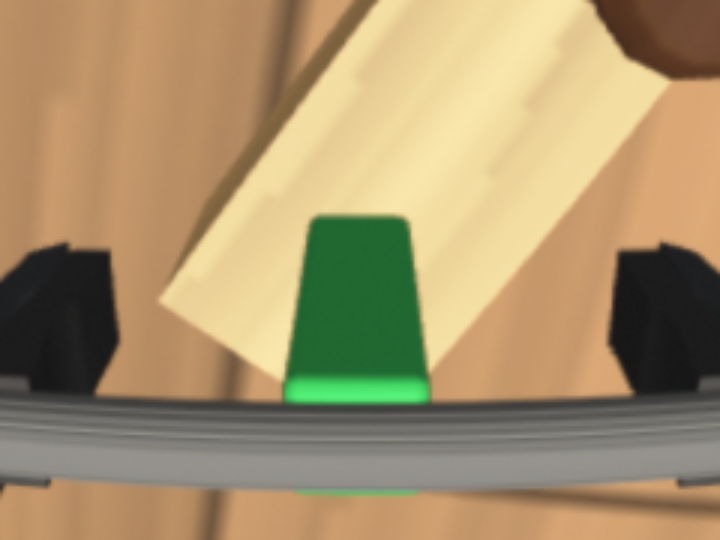

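Request:
arm_command --rows '[{"dx": 0.1, "dy": 0, "dz": 0, "yaw": 0}, {"dx": 0.2, "dy": 0, "dz": 0, "yaw": 0}, {"dx": 0.2, "dy": 0, "dz": 0, "yaw": 0}, {"dx": 0.2, "dy": 0, "dz": 0, "yaw": 0}, {"dx": 0.2, "dy": 0, "dz": 0, "yaw": 0}, {"dx": 0.2, "dy": 0, "dz": 0, "yaw": 0}, {"dx": 0.2, "dy": 0, "dz": 0, "yaw": 0}, {"dx": 0.2, "dy": 0, "dz": 0, "yaw": 0}, {"dx": 0.2, "dy": 0, "dz": 0, "yaw": 0}, {"dx": 0.2, "dy": 0, "dz": 0, "yaw": 0}]' --jaw 0.5 --grip_force 45

```text
time_s: 13.75
tcp_pos: [0.4561, 0.2482, 0.0656]
eef_rot: [[-0.185, 0.983, 0.0], [0.983, 0.185, 0.0], [-0.0, 0.0, -1.0]]
contact_force: [1.3, -0.3, -0.6]
grip_width: 0.022
```

Request:
arm_command --rows '[{"dx": 0, "dy": 0, "dz": 0, "yaw": 0}, {"dx": 0, "dy": 0, "dz": 0, "yaw": 0}, {"dx": 0, "dy": 0, "dz": 0, "yaw": 0}, {"dx": 0, "dy": 0, "dz": 0, "yaw": 0}, {"dx": 0, "dy": 0, "dz": 0, "yaw": 0}, {"dx": 0, "dy": 0, "dz": 0, "yaw": 0}, {"dx": 0, "dy": 0, "dz": 0, "yaw": 0}, {"dx": 0, "dy": 0, "dz": 0, "yaw": 0}, {"dx": 0, "dy": 0, "dz": 0, "yaw": 0}, {"dx": 0, "dy": 0, "dz": 0, "yaw": 0}]' --jaw 1

```text
time_s: 15.0
tcp_pos: [0.4561, 0.2482, 0.0656]
eef_rot: [[-0.185, 0.983, -0.0], [0.983, 0.185, -0.0], [-0.0, -0.0, -1.0]]
contact_force: [-1.0, 0.0, 0.4]
grip_width: 0.0178
```

Request:
arm_command --rows '[{"dx": 0, "dy": 0, "dz": -1, "yaw": 0}, {"dx": 0, "dy": 0, "dz": -3, "yaw": 0}, {"dx": 0, "dy": 0, "dz": -5.5, "yaw": 0}, {"dx": 0, "dy": 0, "dz": -7.5, "yaw": 0}, {"dx": -2, "dy": 0.6, "dz": -8, "yaw": 0}, {"dx": -5, "dy": 1.5, "dz": -8, "yaw": 0}, {"dx": -8.5, "dy": 2.5, "dz": -8, "yaw": 0}, {"dx": -12, "dy": 3.5, "dz": -8, "yaw": 0}, {"dx": -14, "dy": 4.1, "dz": -8, "yaw": 0}, {"dx": -15, "dy": 4.4, "dz": -8, "yaw": 0}]'

```text
time_s: 16.25
tcp_pos: [0.5277, 0.1077, 0.1461]
eef_rot: [[-0.183, 0.983, 0.001], [0.983, 0.183, -0.0], [-0.0, 0.001, -1.0]]
contact_force: [0.3, 1.0, -1.4]
grip_width: 0.0176
```

Request:
arm_command --rows '[{"dx": -1, "dy": 0.3, "dz": 0, "yaw": 0}, {"dx": -3, "dy": 0.9, "dz": 0, "yaw": 0}, {"dx": -5, "dy": 1.5, "dz": 0.2, "yaw": 0}, {"dx": -6.7, "dy": 2, "dz": 0.5, "yaw": 0}, {"dx": -7.8, "dy": 2.3, "dz": 0.8, "yaw": 0}, {"dx": -8.1, "dy": 2.4, "dz": 1, "yaw": 0}, {"dx": -8.1, "dy": 2.4, "dz": 1, "yaw": 0}, {"dx": -8.1, "dy": 2.4, "dz": 1, "yaw": 0}, {"dx": -8.1, "dy": 2.4, "dz": 1, "yaw": 0}, {"dx": -8.1, "dy": 2.4, "dz": 1, "yaw": 0}]'

```text
time_s: 17.5
tcp_pos: [0.5657, 0.0341, 0.1357]
eef_rot: [[-0.185, 0.983, 0.0], [0.983, 0.185, 0.0], [0.0, 0.0, -1.0]]
contact_force: [-0.5, 0.1, -0.3]
grip_width: 0.0178
```

```bash
cat > l7.py <<'E'
from h import *
import sys
s=telemetry.state(); print(s['time_s'],s['tcp_pos'].round(4),s['eef_rot'].round(4).tolist(),s['contact_force'],s['grip_width'])
c=viewer.calibration('wrist'); w=viewer.get_image('wrist'); a=viewer.get_image('scene'); d=viewer.get_image('side')
tip=s['tcp_pos']-[0,0,.0556]
for n,i in(('wrist',w),('scene',a),('side',d)):
    cal=viewer.calibration(n); print(n,'tip at',proj(tip,cal,n)[0].round(1),'below tip on face',proj([*tip[:2],.05],cal,n)[0].round(1))
f=lambda i,u,v,k:cv2.resize(i[v-30:v+30,u-40:u+40],(400,300))
p=proj([.5658,.0337,.06],viewer.calibration('scene'),'scene')[0].astype(int);q=proj([.5658,.0337,.06],viewer.calibration('side'),'side')[0].astype(int)
cv2.imwrite(sys.argv[1],np.vstack([np.hstack([f(a,*p,0),f(d,*q,0)]),cv2.resize(w[110:290,80:560],(800,300))]))
E
python3 l7.py pics/l7.png
```

```text
17.5 [0.5657 0.0341 0.1357] [[-0.1854, 0.9827, 0.0002], [0.9827, 0.1854, 0.0001], [0.0001, 0.0002, -1.0]] [-0.49270731  0.13860883 -0.32235967] 0.017756433126240694
wrist tip at [320.1 213.9] below tip on face [320.1 201.5]
scene tip at [352.7 197.6] below tip on face [352.2 204.8]
side tip at [302.1 197.7] below tip on face [302.7 207. ]
```

View pics/l7.png

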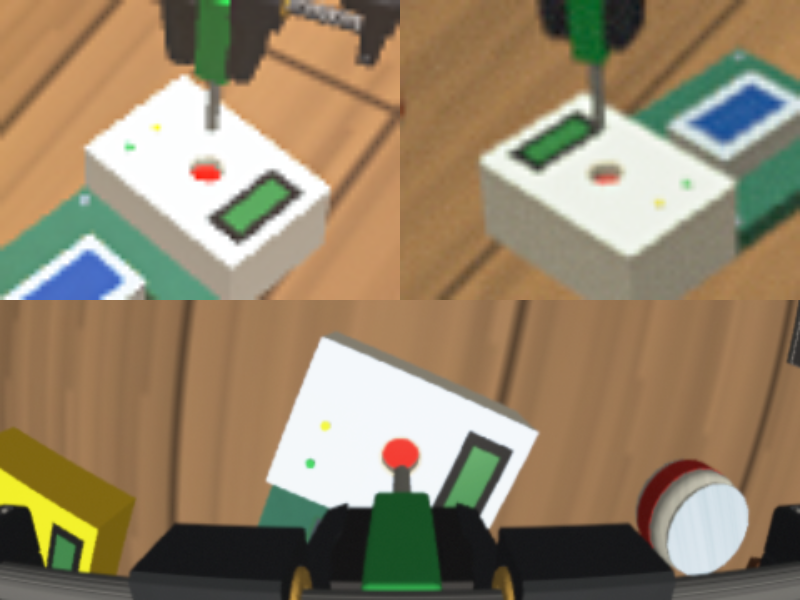

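Request:
arm_command --rows '[{"dx": -0.15, "dy": 0, "dz": 0, "yaw": 0}, {"dx": -0.15, "dy": 0, "dz": 0.4, "yaw": 0}, {"dx": -0.15, "dy": 0, "dz": 1, "yaw": 0}, {"dx": -0.15, "dy": 0, "dz": 1.7, "yaw": 0}, {"dx": -0.15, "dy": 0, "dz": 2.3, "yaw": 0}, {"dx": -0.15, "dy": 0, "dz": 2.8, "yaw": 0}, {"dx": -0.15, "dy": 0, "dz": 3.3, "yaw": 0}, {"dx": -0.15, "dy": 0, "dz": 3.7, "yaw": 0}, {"dx": -0.15, "dy": 0, "dz": 4, "yaw": 0}, {"dx": -0.15, "dy": 0, "dz": 4, "yaw": 0}]'

```text
time_s: 18.9
tcp_pos: [0.5658, 0.0323, 0.0954]
eef_rot: [[-0.185, 0.983, -0.0], [0.983, 0.185, -0.0], [-0.0, -0.0, -1.0]]
contact_force: [-0.7, 0.7, -1.4]
grip_width: 0.0177
```

```bash
python3 l7.py pics/l8.png
```

```text
18.9 [0.5658 0.0323 0.0954] [[-0.185, 0.9827, -0.0003], [0.9827, 0.185, -0.0001], [-0.0, -0.0003, -1.0]] [-0.66700437  0.66772754 -1.42733257] 0.01765102179130528
wrist tip at [319.6 214. ] below tip on face [319.6 219. ]
scene tip at [351.8 207.7] below tip on face [351.9 205.3]
side tip at [303.2 209.7] below tip on face [303.  206.6]
```

View pics/l8.png

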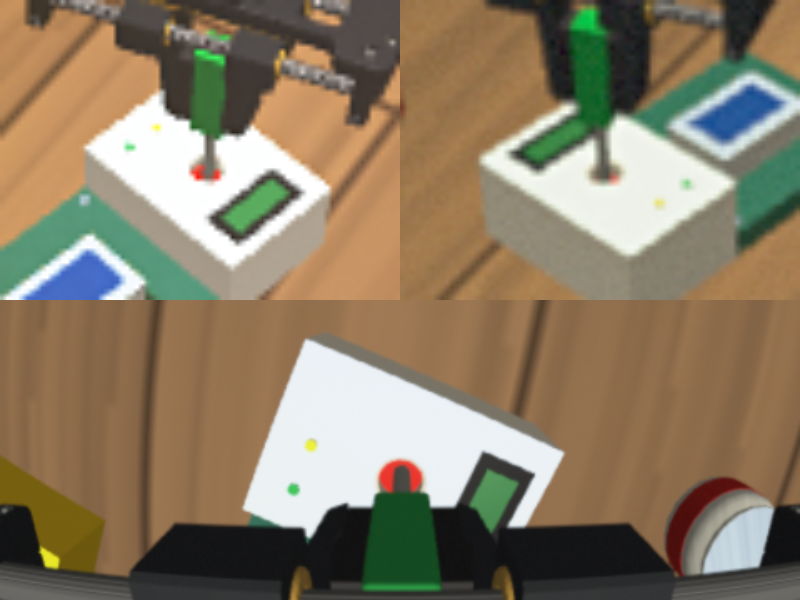

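The tip is in the hole, centred on the red button in all three views. Now I press.

Request:
arm_command --rows '[{"dx": 0, "dy": 0, "dz": 0.2, "yaw": 0}, {"dx": 0, "dy": 0, "dz": 0.4, "yaw": 0}, {"dx": 0, "dy": 0, "dz": 0.5, "yaw": 0}, {"dx": 0, "dy": 0, "dz": 0.6, "yaw": 0}, {"dx": 0, "dy": 0, "dz": 0.7, "yaw": 0}, {"dx": 0, "dy": 0, "dz": 0.8, "yaw": 0}, {"dx": 0, "dy": 0, "dz": 0.9, "yaw": 0}, {"dx": 0, "dy": 0, "dz": 0.95, "yaw": 0}, {"dx": 0, "dy": 0, "dz": 0.95, "yaw": 0}, {"dx": 0, "dy": 0, "dz": 0.95, "yaw": 0}]'

```text
time_s: 20.3
tcp_pos: [0.566, 0.0324, 0.0862]
eef_rot: [[-0.185, 0.983, 0.0], [0.983, 0.185, -0.0], [-0.0, 0.0, -1.0]]
contact_force: [-1.4, -0.0, 3.4]
grip_width: 0.0177
```

Request:
arm_command --rows '[{"dx": 0, "dy": 0, "dz": 0.05, "yaw": 0}, {"dx": 0, "dy": 0, "dz": 0.1, "yaw": 0}, {"dx": 0, "dy": 0, "dz": 0.15, "yaw": 0}, {"dx": 0, "dy": 0, "dz": 0.15, "yaw": 0}, {"dx": 0, "dy": 0, "dz": 0.15, "yaw": 0}, {"dx": 0, "dy": 0, "dz": 0.15, "yaw": 0}, {"dx": 0, "dy": 0, "dz": 0.15, "yaw": 0}, {"dx": 0, "dy": 0, "dz": 0.15, "yaw": 0}, {"dx": 0, "dy": 0, "dz": 0.15, "yaw": 0}, {"dx": 0, "dy": 0, "dz": 0.15, "yaw": 0}]'

```text
time_s: 21.55
tcp_pos: [0.5661, 0.0324, 0.0853]
eef_rot: [[-0.185, 0.983, 0.0], [0.983, 0.185, -0.0], [-0.0, 0.0, -1.0]]
contact_force: [-2.1, -0.7, 11.3]
grip_width: 0.0179
```

The force has jumped from 3 to 11 N over 0.9 mm, well past the spring's 5 N, so the button is on its hard stop. One last look before handing in.

```bash
python3 l7.py pics/l9.png
```

```text
21.55 [0.5661 0.0324 0.0853] [[-0.185, 0.9827, 0.0003], [0.9827, 0.185, -0.0001], [-0.0001, 0.0003, -1.0]] [-2.08154354 -0.65022421 11.31054256] 0.017901375547976363
wrist tip at [320.  214.1] below tip on face [319.9 224.6]
scene tip at [351.7 210. ] below tip on face [352.  205.3]
side tip at [303.3 212.7] below tip on face [302.9 206.6]
```

View pics/l9.png

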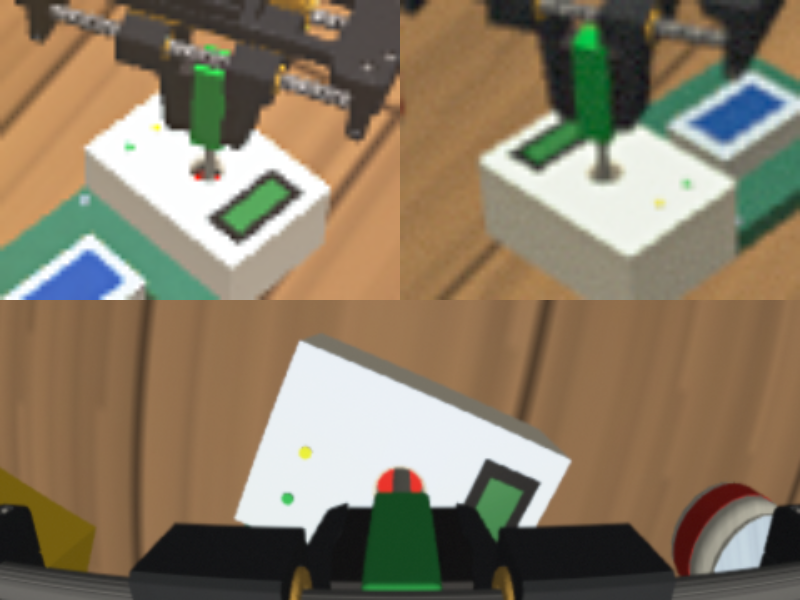

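The stylus is through the hole, the button has sunk, and the block is still seated in the pocket with its label up. Handing in.

```bash
python3 -c "
from workcell import ticket
print(ticket.hand_in())"
```

```text
the job is handed in; nothing more can be done
None
```

I put the reference block in the gauge's pocket, label up, and let go of it. I then took the green stylus from the stand, and it is still gripped and holding the red button down. I handed in at about 21.6 s of the 58 s allowed; no verdict came back.

- **Block:** The fingertip height at release put the underside within about 0.1 mm of the pocket floor, and no contact force showed on the way down. The wrist and scene views after release showed it flat and square. The last scene and side views showed it partly, still in place.
- **Button:** The push rose from 3.4 to 11.3 N while the tool moved 0.9 mm. The spring alone gives about 5 N, so the button is on its hard stop. The grip on the stylus held steady at 17.9 mm.
- **Disagreements:** The wrist and fixed cameras differed by 1 to 3 mm on positions, so I corrected each fit from close by. The green handle measured about 17 mm wide and 109 mm high against the stated 18 and 115 mm. The close view showed rounded edges, which probably explains it.
- **Other objects:** I did not touch any of them, but I took no separate final picture of the gouges, lino blocks or roller. I viewed 11 pictures, one over the budget.

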